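# Prise open the tray case and peel off the top sorting tray

### The arm

A 6-joint arm with a two-finger parallel gripper is mounted at the origin on the work surface. World frame = base frame: x ahead of the robot, y to its left, z up, the work surface at z = 0. Lengths are in m, angles in degrees, forces in N, time in s.
With the tool pointing down it reaches from about 0.15 to 0.775 m from the base axis. Payload 6.1 kg.
Tool frame: the origin (TCP) lies on the centre line of the jaws, within the pads' length; the fingertips stand 11 mm ahead of it and the grasp point (between the pads) lies 8 mm behind it (tcp_to_tips is the distance from the TCP to the fingertips, in m); z points along the fingers, x is the direction in which the jaws open and shut, and the axes are right-handed (so a half turn about z gives the same grasp; the last joint's range is limited). The gripper opens to 85 mm and grips with 20 to 120 N. Pads are 22 mm wide; open, the fingers measure 114 mm over their backs; the gripper's body (76 mm by 85 mm) begins 54 mm behind the grasp point. The pads swing forward as they close: fully open they stand 13 mm farther back than shut.
Start: joints at [-75, 7.208, -2.269, 80.523, 0, 90], TCP at [0.136, -0.507, 0.242] pointing down, gripper open.
Joint ranges: [-155.77, 155.77], [-54.66, 111.73], [-72.52, 77.12], [-102.08, 115.82], [-83.92, 84.16], [-180, 180]. Speed limits (degrees/s): [136.94, 136.94, 172.46, 180, 180, 180].

### API

Orientations are given as a 3x3 rotation matrix whose columns are the frame's x, y, z axes.
In Python, from plant import sense, read_camera, job_done, tcp_to_tips gives the robot as it stands.
- The arm moves only by the tool send_rows, never from a script. Its argument "series" is a list of rows, each a list of 6 numbers: the shift along the tool's x, y, z in m, then the turn, a rotation vector about the tool's x, y, z in rad. A call has 1 to 20 rows; each row is the pose to reach, as a shift and turn from the pose measured when the call began, along the tool's axes at that moment; what a row does not reach only later rows make up. A row lasts 1/12 s, in which the tool goes at most 41.7 mm and 7.16 degrees, less where a joint would pass 70% of its speed; a pose out of reach is approached as far as the arm can. A call with a gripper value outside its range is refused whole. "grip" is the opening, from 0 (shut) to 1 (fully open), set as the call begins (left out, the last holds). The fingers move at their own pace and stop on an object; the grip force is fixed at half the most. Time passes only in rows, so rows that repeat a pose let the fingers close. It gives the time, the measured TCP pose, the force and the opening at its end, in the units of the state.
- sense(): the state, without advancing time (a new reading comes with each control period).
- read_camera(name): name is "side" or "top" or "wrist"; returns a dict with "img" (400x640x3 uint8, red, green, blue), "intrinsics" (3x3 intrinsics, pixels), "distortion" ([k1, k2, p1, p2, k3] as OpenCV has them; the pictures are not rectified), "R" (3x3) and "t" (3): a world point X has camera coordinates R X + t; the wrist camera has in their place "hand_eye" (4x4, takes a point from camera to tool coordinates, whose origin is the TCP and whose axes are the tool frame's). Camera axes: x right, y down, z forward; pixel columns grow to the right and rows downward; lengths in m; the calibration is good to about 2 mm. A picture is of the moment at which its call begins: read the wrist's pose just before it. There is no depth.
- job_done(): hands the job in, once; it reports no verdict.
The state is a dict: "clock": time; "joints": joint angles; "joint_velocities": joint speeds; "joint_torque": joint torques, N m; "ee_pos": TCP position; "tool_rot": TCP orientation; "wrist_force": force on the tool from outside, world axes, zero at the start; "torque": the same for the moment, N m; "grip_width": finger opening in m.
Only numpy, scipy, OpenCV 4.12 (cv2) and the standard library are available. Lean on these libraries where they do the work, as an engineer would, in place of code of your own. Each camera call takes 0.05 s, during which the arm holds its last target. There are 200 camera calls.

### The job

Prise up the case's lid: push the knife's blade into the notch in the lid's front edge, on the robot's side, and lift it until the lid's spring takes over and it stands fully open, then lay the knife down on the table. The trays inside cling together: take the top one by its upright grip lug, raise that corner first so that it peels off its clips while the stack below stays put, and carry it over the light pad. Finish while holding it there: level, over the middle of the pad, about 15 cm above the table, and leave the foil roll and the jar standing where they are.

Things in the scene. Friction and masses are not known exactly. Their poses are not given: they have to be found in the camera images.
- case: Shallow light-wood case, fixed to the table, 200 long (its x) by 165 wide (y), base 40 high; with the lid shut it is 92 high. Origin at the centre of its underside; its x points from the front (notch side) to the hinge, z up. Its yaw varies by up to 15 degrees and it stands left or right of the middle.
- lid (a joint): Angle of the case's lid, rad: 0 shut, 1.8 fully open, leaning back. A wooden cover with 46 high skirts, hinged at the far upper edge of the base (case x +100, z 40). Its weight holds it shut and a spring nearly balances it: about 0.5 N lifts the front edge; once that edge is about 90 mm up (0.45 rad) the lid swings fully open by itself within 1 to 2 s and stays. Let go earlier, it stays or sinks.
- case_notch (a point): Middle of the mouth of the notch in the lid's front edge: 70 wide, 7 high, cut through the 8 thick front skirt from its lower edge, at case x -100, z 40 to 47 (this point z 43.5). A brass strip on the lid's top edge marks it. Below it is the top of the base's 8 thick front wall; behind the wall 12 of free space, then the stack of trays (rims to z 56).
- knife_grip (a point): Middle of the knife's dark wooden handle. The knife is 172 long: handle 95 long, 18 wide, 22 high, then a brass ferrule and a straight steel blade, 65 long, 20 wide, 2 thick, at mid-height of the handle. It lies on the table with the blade flat. x points from handle to blade tip, z up. About 90 g.
- knife_tip (a point): Middle of the square end of the blade, 124.5 along x from the handle's middle; the handle's front end is 77 behind this point. Axes as the knife.
- tray_lug (a point): Middle of the upright grip lug on the top tray: 28 long (its x), 10 thick (its y), 26 high (13 above and below this point), standing on the tray's rim at the near left corner along the diagonal of the tray; its x points to the opposite corner of the tray. In the case it is at z 69, case x -67, y 50. Only the top tray has a lug. Hidden by the lid until it opens.
- tray_mid (a point): Middle of the top tray, 14 above its underside. Grey plastic open tray, about 100 g, rim 160 (x) by 120 (y), 28 deep; its rim bar (6 wide, 10 high) rests on that of the stack. Four sprung steel clips on the stack (at tray x -50 and +50 on both long sides, 16 wide) fold over its rim by 2; each swings away once the rim there has risen 5. About 5 N up at the lug starts it; it then turns about the opposite corner.
- tray_far (a point): Underside of the top tray's rim at the corner opposite the lug (tray x +80, y -60); at case z 46 while nested. It is 184 from the lug, measured level.
- stack_mid (a point): Middle of the stack of trays below, 19 above its underside: two like trays without a lug, stuck fast together, about 0.95 kg, loose in the case. It must stay: a hard pull on all the clips at once can lift it. Clip posts beside the rim reach case z 58.
- pad_top (a point): Middle of the top of the light pad, a flat aluminium slab with a white face, 220 by 170, 20 high, fixed to the table on the other side of the middle from the case.
- foil_roll: Bystander: copper foil roll lying flat, ring of 68 outer diameter, 12 high; origin at the middle of its underside.
- patina_jar: Bystander: amber jar with black cap, 52 diameter, 75 high; origin at the middle of its underside.
Not all that is in view belongs to the job. Of the things like the part that bears knife_grip, leave any that is blue or turquoise; of the rest the smaller one is meant.

How it is judged (in metres and radians):
On the way, in this order (a step that is already met when the one before it is completed fails the run):
1. the lid is lifted by the knife (contact force between knife and lid above 0.1 N and value of joint lid above 0.1 rad), for 0.05 s.
2. the lid is open (value of joint lid above 1.5 rad), for 0.1 s.
3. the knife is laid on the table and let go (height (world z) of knife_grip below 0.025 m and contact force between the fingers and knife below 0.1 N and linear speed of knife below 0.05 m/s), for 0.2 s.
4. the lug's corner of the top tray is lifted while the opposite corner is still down (z of tray_lug in the frame of case above 0.077 m and z of tray_far in the frame of case below 0.053 m and angle between tray_mid's own z axis and vertical above 0.04 rad).
At the end, for the whole second after the job is handed in: Top tray in the gripper, its middle within 5 cm of the pad's middle and 9 to 25 cm above the table, tilted under 12 degrees, still, touching no pad, knife or stack; lid open over 1.5 rad, knife on the table, stack within 8 mm of its place (contact force between the fingers and top_tray above 1 N and horizontal distance between tray_mid and pad_top below 0.05 m and height (world z) of tray_mid between 0.09 and 0.25 m and angle between tray_mid's own z axis and vertical below 0.21 rad and linear speed of top_tray below 0.04 m/s and contact force between top_tray and knife below 0.1 N and contact force between top_tray and lower_stack below 0.1 N and contact force between top_tray and light_pad below 0.1 N and value of joint lid above 1.5 rad and height (world z) of knife_grip below 0.025 m and distance of stack_mid from where it was at the start of the episode below 0.008 m); the arm keeps its last pose, push and grip.
It fails at once if the stack below is pulled out of its place (distance of stack_mid from where it was at the start of the episode above 0.015 m).
It fails at once if the foil roll or the jar is knocked about (distance of any of foil_roll, patina_jar from where it was at the start of the episode above 0.04 m).
It also fails if it takes over 67 s, if anything falls off the work surface, if the arm or the gripper's body presses on something with over 40 N, if the wrist force passes 120 N, or if a joint passes its speed limit or range.

## Working session

There is one attempt and no reset: what is moved stays moved. The work goes in short steps, Python scripts to look and compute and a tool call to move; the robot and the scene stay as the last step left them, time stands still between calls to the robot, and variables do not carry over. Pictures are saved under pics/ and viewed, about 8 in all and at most 12, crops included, and the job is handed in when it is done.

Besides the shell and the picture viewer there is one more tool, called after "Call:" as a command line: name --pt "numbers of a row" for each row, then --argument value for the rest. send_rows: Moves the arm, as the interface text tells. Its arguments: {"type":"object","properties":{"series":{"type":"array"},"grip":{"type":"number"}},"required":["series"]}

```bash
mkdir -p pics; ls
python3 - <<'E'
from plant import *
import cv2,numpy as np
s=sense();print(s)
print(tcp_to_tips)
for n in ("side","top"):
    c=read_camera(n);cv2.imwrite(f"pics/{n}0.png",c["img"][:,:,::-1])
    print(n,c["intrinsics"],c["distortion"],c["R"],c["t"])
    np.savez(f"{n}.npz",**{k:np.array(v) for k,v in c.items()})
c=read_camera("wrist");print(c["intrinsics"],c["distortion"],c["hand_eye"])
E
```

```text
pics
{'clock': 0.0, 'joints': array([-7.50010041e+01,  7.23970088e+00, -2.32700313e+00,  8.05248804e+01,
       -1.09751265e-03,  9.00009259e+01]), 'joint_velocities': array([-0.00376799,  0.06612866, -0.02046704,  0.01130247,  0.01994851,
       -0.00992877]), 'joint_torque': array([-3.44385007e-04, -4.35914862e+01,  3.52922845e+01,  1.73946982e-02,
        2.69502709e-05, -2.49350663e-06]), 'ee_pos': array([ 0.13576078, -0.50672272,  0.24153806]), 'tool_rot': array([[ 2.58786177e-01, -9.65934536e-01, -4.32184715e-04],
       [-9.65933310e-01, -2.58786537e-01,  1.53903350e-03],
       [-1.59844919e-03,  1.91810166e-05, -9.99998722e-01]]), 'wrist_force': array([ 0.39462358, -0.51703245,  0.04647612]), 'torque': array([ 0.03193277,  0.00013675, -0.00193368]), 'grip_width': 0.08499141186472209}
0.011
side [[430.6582532    0.         322.88117716]
 [  0.         430.6582532  196.5945444 ]
 [  0.           0.           1.        ]] [-0.11877571  0.          0.          0.          0.        ] [[-0.74008637 -0.67229069  0.01724495]
 [-0.48950813  0.52093395 -0.69929222]
 [ 0.46114417 -0.5
[... 194 characters left out ...]
162817  0.          0.          0.          0.        ] [[ 2.31442330e-03 -9.99667602e-01 -2.56773960e-02]
 [-9.98083594e-01 -7.21417318e-04 -6.18758384e-02]
 [ 6.18367469e-02  2.57713946e-02 -9.97753503e-01]] [-0.01836697  0.48549721  1.04349087]
[[348.13930998   0.         322.27389606]
 [  0.         348.13930998 197.94070597]
 [  0.           0.           1.        ]] [-0.0093369  0.         0.         0.         0.       ] [[ 9.99999874e-01 -5.01842569e-04  2.74400227e-05  3.85692120e-04]
 [ 4.73657138e-04  9.59280253e-01  2.82455610e-01 -7.11432657e-02]
 [-1.68070921e-04 -2.82455561e-01  9.59280370e-01 -1.31456439e-01]
 [ 0.00000000e+00  0.00000000e+00  0.00000000e+00  1.00000000e+00]]
```

View pics/top0.png

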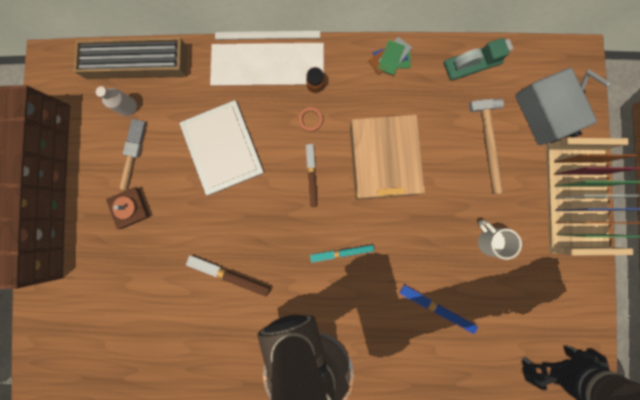

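View pics/side0.png

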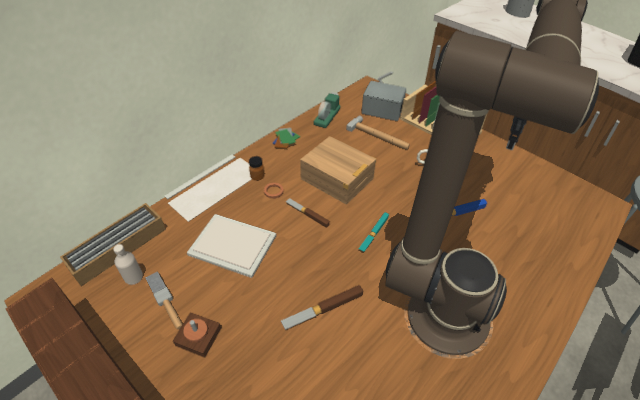

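Knife candidates in the top view: brown (312,175), a larger brown one (228,275), turquoise (342,253) and blue (438,308). The brown one at (312,175) fits, because it is neither blue nor turquoise and is smaller than the other brown one. The case is at (388,155) with its brass strip at (390,190), the pad at (221,147), the foil ring at (311,119) and the jar at (315,78).

```bash
cat > h.py <<'E'
import numpy as np, cv2
from plant import *
def ray(c,uv,T=None):
    n=cv2.undistortPoints(np.array(uv,float).reshape(-1,1,2),np.array(c["intrinsics"]),np.array(c["distortion"]))[:,0]
    d=np.c_[n,np.ones(len(n))]
    if T is None:
        R=np.array(c["R"]);t=np.array(c["t"]);return -R.T@t,d@R
    return T[:3,3],d@T[:3,:3].T
def plane(c,uv,z,T=None):
    o,d=ray(c,uv,T);return o+d*((z-o[2])/d[:,2])[:,None]
def wristT(c,s):
    T=np.eye(4);T[:3,:3]=s["tool_rot"];T[:3,3]=s["ee_pos"];return T@np.array(c["hand_eye"])
def two(c1,u1,c2,u2,T1=None,T2=None):
    o1,d1=ray(c1,[u1],T1);o2,d2=ray(c2,[u2],T2);d1=d1[0];d2=d2[0]
    A=np.c_[d1,-d2];s=np.linalg.lstsq(A,o2-o1,rcond=None)[0]
    p=o1+s[0]*d1;q=o2+s[1]*d2;return (p+q)/2,np.linalg.norm(p-q)
def biggest(m,n=1):
    cs=sorted(cv2.findContours(m.astype(np.uint8),cv2.RETR_EXTERNAL,cv2.CHAIN_APPROX_NONE)[0],key=cv2.contourArea)[::-1]
    return cs[:n]
E
python3 - <<'E'
from h import *
c=dict(np.load("top.npz"));im=c["img"];hsv=cv2.cvtColor(im,cv2.COLOR_RGB2HSV)
print(hsv[150,370],hsv[150,440],hsv[140,220],hsv[160,310],hsv[195,313],hsv[190,390],hsv[230,300])
bgr=im[:,:,::-1]
a=cv2.resize(bgr[85:225,340:440],None,fx=4,fy=4,interpolation=cv2.INTER_CUBIC)
b=cv2.resize(bgr[85:225,270:340],None,fx=4,fy=4,interpolation=cv2.INTER_CUBIC)
cv2.imwrite("pics/crop1.png",np.hstack([b,a]))
# pad
m=(hsv[:,:,1]<60)&(hsv[:,:,2]>150);z=np.zeros_like(m);z[95:200,170:275]=m[95:200,170:275]
r=cv2.minAreaRect(biggest(z)[0]);bx=cv2.boxPoints(r);p=plane(c,bx,.02);print("pad",p.mean(0),np.linalg.norm(p[1]-p[0]),np.linalg.norm(p[2]-p[1]))
E
```

```text
[ 15 115 216] [ 13 146 164] [ 19  34 228] [ 23  17 190] [ 11 138 105] [ 18 150 218] [ 13 146 159]
pad [0.61621389 0.24062804 0.02      ] 0.17182337790297544 0.22038735947999424
```

View pics/crop1.png

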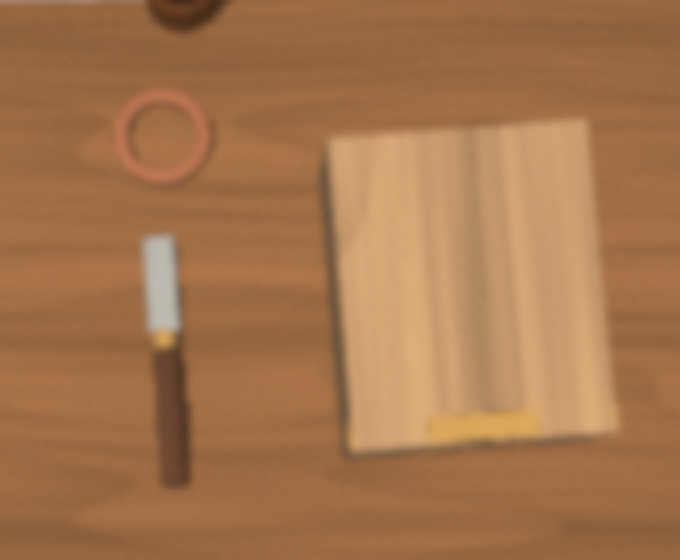

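The crop confirms it: brown handle, brass ferrule and flat steel blade, with the tip at about (309.5,144) and the handle end at (313.8,206.8). The lid's corners are clear and the brass strip is centred on the front edge.

Run:
```python
from h import *
c=dict(np.load("top.npz"))
f=lambda L:[(270+x/4-.0,85+y/4) for x,y in L]
p=plane(c,f([(328,140),(587,120),(618,432),(350,452)]),.092)
print("lid",p, [np.linalg.norm(p[i]-p[i-1]) for i in range(4)])
fr=(p[2]+p[3])/2;bk=(p[0]+p[1])/2;x=(bk-fr);y=p[0]-p[1]+p[3]-p[2]
print("yaw",np.degrees(np.arctan2(x[1],x[0])),np.degrees(np.arctan2(-y[0],y[1])),"front mid",fr,"centre",p.mean(0))
print("brass",plane(c,f([(485,440)]),.092))
k=plane(c,f([(158,237),(174,487),(164,340),(167,350)]),.011);print("knife",k)
d=k[0]-k[1];print(np.linalg.norm(d),np.degrees(np.arctan2(d[1],d[0])))
print("jar",plane(c,[(315,76)],.075),"roll",plane(c,f([(162,136)]),.012))
```

```text
lid [[ 0.67142451 -0.11507742  0.092     ]
 [ 0.6842574  -0.27963249  0.092     ]
 [ 0.48561165 -0.29573407  0.092     ]
 [ 0.47294385 -0.12793008  0.092     ]] [np.float64(0.1988963584976136), np.float64(0.1650546970674291), np.float64(0.19929725112033111), np.float64(0.16828147248490935)]
yaw 4.170021313449753 4.3874976166745965 front mid [ 0.47927775 -0.21183208  0.092     ] centre [ 0.57855935 -0.20459352  0.092     ]
brass [[ 0.48053325 -0.21239943  0.092     ]]
knife [[ 0.62492434 -0.00409016  0.011     ]
 [ 0.45342823 -0.01549255  0.011     ]
 [ 0.55378652 -0.0084169   0.011     ]
 [ 0.54691699 -0.01048525  0.011     ]]
0.1718747556932279 3.803870354577178
jar [[ 0.79344167 -0.0203518   0.075     ]] roll [[ 0.69516317 -0.00665563  0.012     ]]
```

Call:
send_rows --pt "-0.383 -0.48 0.06 0 0 0.195" --pt "-0.383 -0.48 0.06 0 0 0.195" --pt "-0.383 -0.48 0.06 0 0 0.195" --pt "-0.383 -0.48 0.06 0 0 0.195" --pt "-0.383 -0.48 0.06 0 0 0.195" --pt "-0.383 -0.48 0.06 0 0 0.195" --pt "-0.383 -0.48 0.06 0 0 0.195" --pt "-0.383 -0.48 0.06 0 0 0.195" --pt "-0.383 -0.48 0.06 0 0 0.195" --pt "-0.383 -0.48 0.06 0 0 0.195" --pt "-0.383 -0.48 0.06 0 0 0.195" --pt "-0.383 -0.48 0.06 0 0 0.195" --pt "-0.383 -0.48 0.06 0 0 0.195" --pt "-0.383 -0.48 0.06 0 0 0.195" --pt "-0.383 -0.48 0.06 0 0 0.195" --pt "-0.383 -0.48 0.06 0 0 0.195" --pt "-0.383 -0.48 0.06 0 0 0.195" --pt "-0.383 -0.48 0.06 0 0 0.195" --grip 0.7

```text
clock: 1.65
ee_pos: [0.4999, -0.0125, 0.1818]
tool_rot: [[0.067, -0.998, -0.002], [-0.998, -0.067, 0.001], [-0.001, 0.002, -1.0]]
wrist_force: [-0.2, -0.2, 0.1]
grip_width: 0.0596
```

Run:
```python
from h import *
s=sense();c=read_camera("wrist");T=wristT(c,s)
print(s["clock"],s["joints"],s["ee_pos"],s["tool_rot"],s["grip_width"])
im=c["img"];bgr=im[:,:,::-1].copy()
cv2.imwrite("pics/w1.png",bgr)
hsv=cv2.cvtColor(im,cv2.COLOR_RGB2HSV)
# predicted knife pts
P=np.array([[.6249,-.0041,.011],[.5007,-.0124,.011],[.4534,-.0155,.011]])
Ti=np.linalg.inv(T)
print(cv2.projectPoints(P,cv2.Rodrigues(Ti[:3,:3])[0],Ti[:3,3],np.array(c["intrinsics"]),np.array(c["distortion"]))[0][:,0])
np.savez("w1.npz",T=T,**{k:np.array(v) for k,v in c.items()})
```

```text
1.65 [-1.46119065e+00  4.98225309e+00 -1.23558810e+01  7.27572319e+01
  4.84171294e-02  1.74671358e+02] [ 0.49988085 -0.01251053  0.18175121] [[ 6.74469929e-02 -9.97721507e-01 -1.64235931e-03]
 [-9.97722362e-01 -6.74485111e-02  8.87206590e-04]
 [-9.95959787e-04  1.57877920e-03 -9.99998258e-01]] 0.05959390348374659
[[321.79915322  23.97589005]
 [321.81089522 177.63065549]
 [321.74955413 227.43627954]]
```

View pics/w1.png

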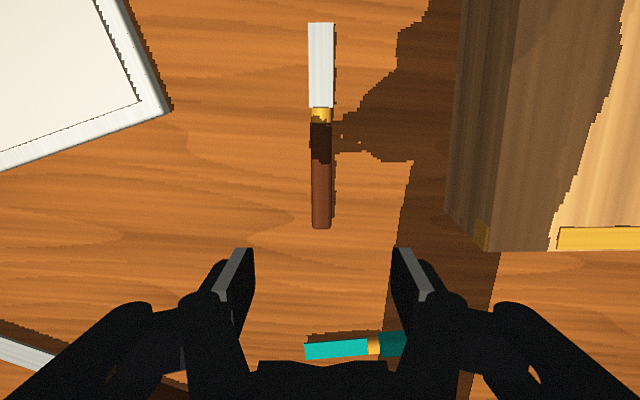

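The wrist view agrees with the measurement: blade tip at (321,23), handle end at (321,229), both within 2 px of the prediction. Descending to grasp.

Call:
send_rows --pt "0 0 0.04 0 0 0" --pt "0 0 0.08 0 0 0" --pt "0 0 0.12 0 0 0" --pt "0 0 0.14 0 0 0" --pt "0 0 0.155 0 0 0" --pt "0 0 0.167 0 0 0" --pt "0 0 0.167 0 0 0" --pt "0 0 0.167 0 0 0"

```text
clock: 2.37
ee_pos: [0.4987, -0.014, 0.0151]
tool_rot: [[0.064, -0.998, -0.002], [-0.998, -0.064, 0.001], [-0.001, 0.002, -1.0]]
wrist_force: [0.6, -0.3, 0.1]
grip_width: 0.0597
```

Call:
send_rows --pt "0 0 0 0 0 0" --pt "0 0 0 0 0 0" --pt "0 0 0 0 0 0" --pt "0 0 0 0 0 0" --pt "0 0 0 0 0 0" --pt "0 0 0 0 0 0" --pt "0 0 0 0 0 0" --pt "0 0 0 0 0 0" --grip 0

```text
clock: 3.03
ee_pos: [0.4996, -0.014, 0.0164]
tool_rot: [[0.064, -0.998, 0.0], [-0.998, -0.064, 0.0], [-0.0, -0.0, -1.0]]
wrist_force: [-1.5, -0.3, 4.8]
grip_width: 0.0166
```

Call:
send_rows --pt "0 0 -0.01 0 0 0" --pt "0 0 -0.03 0 0 0" --pt "0 0 -0.06 0 0 0" --pt "0 0 -0.09 0 0 0" --pt "0 0 -0.09 0 0 0" --pt "0 0 -0.09 0 0 0"

```text
clock: 3.53
ee_pos: [0.5011, -0.0141, 0.109]
tool_rot: [[0.065, -0.998, 0.005], [-0.998, -0.065, 0.0], [-0.0, -0.005, -1.0]]
wrist_force: [0.0, -0.1, -2.1]
grip_width: 0.0164
```

Run:
```python
from h import *
s=sense();c=read_camera("wrist");T=wristT(c,s)
print(s["ee_pos"],s["grip_width"],s["wrist_force"])
cv2.imwrite("pics/w2.png",c["img"][:,:,::-1])
np.savez("w2.npz",T=T,**{k:np.array(v) for k,v in c.items()})
for n in ("side","top"):
    q=read_camera(n);cv2.imwrite(f"pics/{n}2.png",q["img"][:,:,::-1])
```

```text
[ 0.50107319 -0.014062    0.10900179] 0.016392225361518815 [ 3.56700152e-04 -6.22702665e-02 -2.08396693e+00]
```

View pics/w2.png

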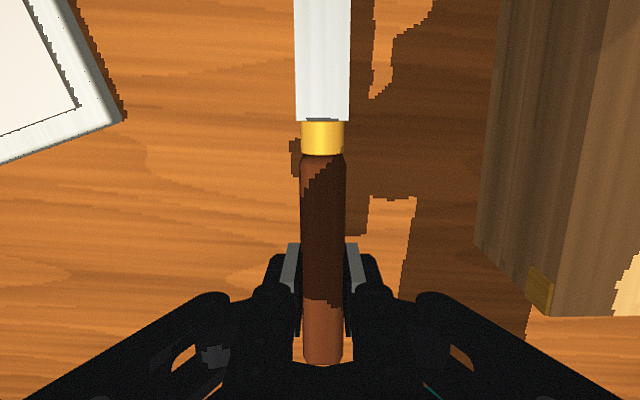

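The knife is held straight between the pads, with the handle at (322,260) and the ferrule at (322,138). Next I check the tip height by triangulation from the side and top views.

Run:
```python
from h import *
out=[]
for n in ("side","top"):
    c=dict(np.load(n+".npz"));im=cv2.imread(f"pics/{n}2.png")
    P=np.array([[.6259,-.0062,.1036],[.5011,-.0141,.1036]])
    uv=cv2.projectPoints(P,cv2.Rodrigues(c["R"])[0],c["t"],c["intrinsics"],c["distortion"])[0][:,0];print(n,uv)
    u,v=uv[0].astype(int);print(u-32,v-32)
    out.append(cv2.resize(im[v-32:v+33,u-32:u+33],None,fx=6,fy=6,interpolation=cv2.INTER_CUBIC))
cv2.imwrite("pics/tip2.png",np.hstack(out))
```

```text
side [[286.49092846 179.4216367 ]
 [316.86451008 197.30757654]]
254 147
top [[308.94420643 136.81586333]
 [311.95590711 186.39550441]]
276 104
```

View pics/tip2.png

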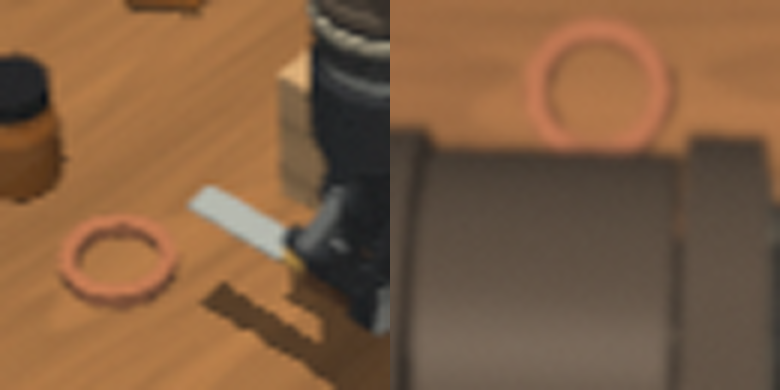

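The side view puts the tip at about (286.8,179.4) px against a predicted (286.5,179.4), so the knife is level in the grip as assumed. I move it in front of the notch, backing off in x first.

Call:
send_rows --pt "-0.003 0.04 -0.02 0 0 0" --pt "-0.006 0.08 -0.03 0 0 0" --pt "-0.008 0.12 -0.03 0 0 0" --pt "-0.011 0.16 -0.03 0 0 0" --pt "0.02 0.185 -0.03 0 0 -0.01" --pt "0.06 0.185 -0.02 0 0 -0.01" --pt "0.1 0.185 0 0 0 -0.01" --pt "0.14 0.185 0.02 0 0 -0.01" --pt "0.18 0.185 0.04 0 0 -0.01" --pt "0.1976 0.185 0.05 0 0 -0.01" --pt "0.1976 0.185 0.058 0 0 -0.01" --pt "0.1976 0.185 0.06 0 0 -0.01" --pt "0.1976 0.185 0.06 0 0 -0.01" --pt "0.1976 0.185 0.06 0 0 -0.01"

```text
clock: 4.85
ee_pos: [0.3264, -0.222, 0.0456]
tool_rot: [[0.076, -0.997, -0.003], [-0.997, -0.076, 0.001], [-0.002, 0.002, -1.0]]
wrist_force: [0.2, 0.4, -0.7]
grip_width: 0.0163
```

Run:
```python
from h import *
s=sense();c=read_camera("wrist");T=wristT(c,s)
R=s["tool_rot"];e=s["ee_pos"]
tip=e+R@[0,-.1256,.0054];print(e,R,"tip",tip,s["wrist_force"],s["joints"])
n=np.array([.4795,-.212,.0435]);u=np.array([np.cos(np.radians(4.3)),np.sin(np.radians(4.3)),0])
print("to notch in tool axes",R.T@(n-tip), "u",R.T@u)
cv2.imwrite("pics/w3.png",c["img"][:,:,::-1])
np.savez("w3.npz",T=T,**{k:np.array(v) for k,v in c.items()})
S=read_camera("side");cv2.imwrite("pics/side3.png",S["img"][:,:,::-1])
P=np.array([tip,n,n+[0,0,.0485]])
print(cv2.projectPoints(P,cv2.Rodrigues(S["R"])[0],S["t"],S["intrinsics"],S["distortion"])[0][:,0])
Ti=np.linalg.inv(T)
print(cv2.projectPoints(P,cv2.Rodrigues(Ti[:3,:3])[0],Ti[:3,3],np.array(c["intrinsics"]),np.array(c["distortion"]))[0][:,0])
a=cv2.resize(S["img"][120:220,280:400,::-1],None,fx=3.3,fy=3.3,interpolation=cv2.INTER_CUBIC)
b=cv2.resize(c["img"][:200,200:500,::-1],None,fx=1.3,fy=1.3)
H=max(a.shape[0],b.shape[0]);cv2.imwrite("pics/v3.png",np.hstack([np.pad(x,((0,H-x.shape[0]),(0,0),(0,0))) for x in (a,b)]))
```

```text
[ 0.32644422 -0.22202367  0.0456132 ] [[ 0.07558399 -0.99713626 -0.00251613]
 [-0.99713804 -0.07558788  0.00148531]
 [-0.00167125  0.00239667 -0.99999573]] tip [ 0.45167094 -0.21252182  0.0399122 ] [ 0.19557716  0.35652493 -0.74136188] [-3.42129962e+01 -1.96217797e+00 -3.73283481e+01  5.48008972e+01
 -1.06838323e-02  1.41452121e+02]
to notch in tool axes [ 0.00157711 -0.0277802  -0.00365703] u [ 6.07094499e-04 -9.99996941e-01 -2.39768542e-03]
[[367.61971719 186.94559523]
 [361.1553642  182.32415865]
 [362.32871495 171.72121596]]
[[ 320.65044127  -73.21166602]
 [ 325.63376714 -185.17985547]
 [ 327.80821816 -399.23527099]]
```

View pics/v3.png

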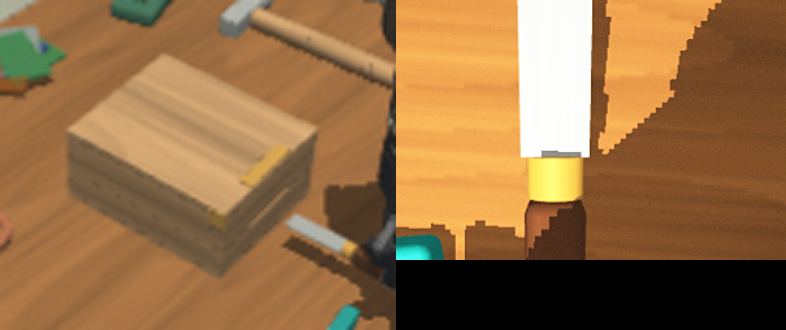

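The notch slot is visible in the side view at about (361.8,182.4) px, against a predicted (361.2,182.3), and the tip appears where computed. Trim the height, then insert.

Call:
send_rows --pt "0.001 -0.005 -0.004 0 0 0" --pt "0.001 -0.01 -0.004 0 0 0" --pt "0.001 -0.015 -0.004 0 0 0" --pt "0.001 -0.015 -0.004 0 0 0" --pt "0.001 -0.015 -0.004 0 0 0" --pt "0.001 -0.015 -0.004 0 0 0"

```text
clock: 5.45
ee_pos: [0.3422, -0.222, 0.0502]
tool_rot: [[0.077, -0.997, -0.001], [-0.997, -0.077, 0.0], [-0.0, 0.001, -1.0]]
wrist_force: [-0.5, -0.4, -1.4]
grip_width: 0.0164
```

```bash
cat > tip.py <<'E'
from h import *
s=sense();R=s["tool_rot"];e=s["ee_pos"]
tip=e+R@[0,-.1256,.0054]
n=np.array([.4795,-.212,.0435]);u=np.array([np.cos(np.radians(4.3)),np.sin(np.radians(4.3)),0])
print(e.round(4),"tip",tip.round(4),"F",s["wrist_force"].round(2),"to notch tool",(R.T@(n-tip)).round(4),"knife",(-R[:,1]).round(4),s["clock"])
E
python3 tip.py
```

```text
[ 0.3422 -0.222   0.0502] tip [ 0.4674 -0.2124  0.0447] F [-0.52 -0.39 -1.43] to notch tool [ 0.0006 -0.0121  0.0012] knife [ 0.9971  0.0767 -0.0012] 5.45
```

Call:
send_rows --pt "0 -0.004 0.001 0 0 0" --pt "0 -0.008 0.001 0 0 0" --pt "0 -0.011 0.001 0 0 0" --pt "0 -0.014 0.001 0 0 0" --pt "0 -0.017 0.001 0 0 0" --pt "0 -0.02 0.001 0 0 0" --pt "0 -0.024 0.001 0 0 0" --pt "0 -0.027 0.001 0 0 0" --pt "0 -0.027 0.001 0 0 0" --pt "0 -0.027 0.001 0 0 0"

```text
clock: 6.28
ee_pos: [0.3692, -0.2199, 0.0492]
tool_rot: [[0.077, -0.997, -0.001], [-0.997, -0.077, 0.0], [-0.001, 0.001, -1.0]]
wrist_force: [0.3, -0.1, -1.6]
grip_width: 0.0168
```

```bash
python3 tip.py
python3 - <<'E'
from h import *
S=read_camera("side");cv2.imwrite("pics/side4.png",cv2.resize(S["img"][120:220,280:400,::-1],None,fx=5,fy=5,interpolation=cv2.INTER_CUBIC))
E
```

```text
[ 0.3692 -0.2199  0.0492] tip [ 0.4945 -0.2102  0.0436] F [ 0.31 -0.11 -1.62] to notch tool [0.0006 0.0151 0.0001] knife [ 0.997   0.0769 -0.0013] 6.2833
```

View pics/side4.png

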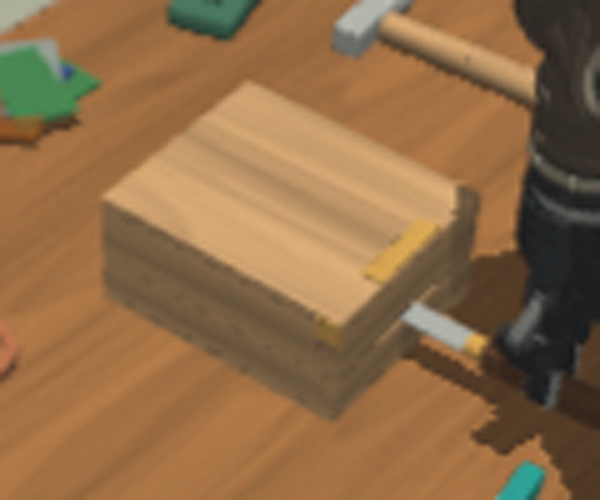

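Side view: the blade is in the slot at (415,310) in the crop, 15 mm deep, with no contact force. Lift along the lid's arc.

Call:
send_rows --pt "0 0 -0.005 0 0 0" --pt "0 0 -0.012 0 0 0" --pt "0 -0.002 -0.02 0 0 0" --pt "0 -0.004 -0.03 0 0 0" --pt "0 -0.007 -0.04 0 0 0" --pt "0 -0.01 -0.05 0 0 0" --pt "0 -0.013 -0.06 0 0 0" --pt "0 -0.016 -0.07 0 0 0" --pt "0 -0.02 -0.08 0 0 0" --pt "0 -0.025 -0.09 0 0 0" --pt "0 -0.03 -0.1 0 0 0" --pt "0 -0.036 -0.11 0 0 0" --pt "0 -0.04 -0.118 0 0 0" --pt "0 -0.04 -0.118 0 0 0" --pt "0 -0.04 -0.118 0 0 0" --pt "0 -0.04 -0.118 0 0 0"

```text
clock: 7.67
ee_pos: [0.4088, -0.2167, 0.1667]
tool_rot: [[0.077, -0.997, -0.002], [-0.997, -0.077, 0.001], [-0.001, 0.002, -1.0]]
wrist_force: [-1.2, 0.2, -0.8]
grip_width: 0.0163
```

```bash
python3 tip.py
python3 - <<'E'
from h import *
S=read_camera("side");cv2.imwrite("pics/side5.png",cv2.resize(S["img"][60:260,240:440,::-1],None,fx=2.5,fy=2.5,interpolation=cv2.INTER_CUBIC))
E
```

```text
[ 0.4088 -0.2167  0.1667] tip [ 0.534  -0.207   0.1611] F [-1.18  0.21 -0.79] to notch tool [0.0009 0.0545 0.1177] knife [ 0.997   0.0768 -0.002 ] 7.6667
```

View pics/side5.png

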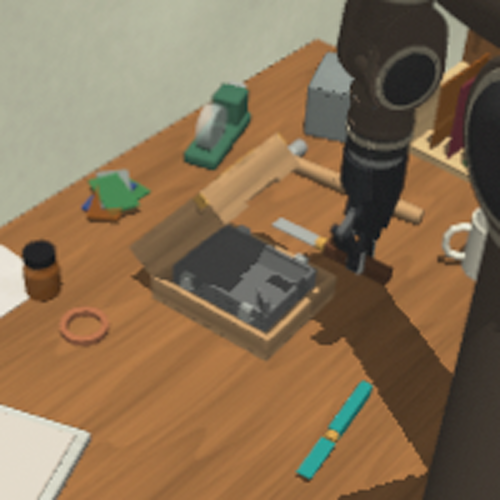

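The lid is open in the side view, and the blade is free at (300,232) in the crop. Back off and lay the knife down at x≈0.30, y≈-0.22, between the blue and turquoise knives and clear of the case.

Call:
send_rows --pt "0 0.03 0 0 0 0" --pt "0 0.06 0 0 0 0" --pt "0 0.09 0 0 0 0" --pt "0 0.107 0.02 0 0 0" --pt "0 0.107 0.05 0 0 0" --pt "0 0.107 0.08 0 0 0" --pt "0 0.107 0.11 0 0 0" --pt "0 0.107 0.13 0 0 0" --pt "0 0.107 0.14 0 0 0" --pt "0 0.107 0.145 0 0 0" --pt "0 0.107 0.147 0 0 0" --pt "0 0.107 0.148 0 0 0" --pt "0 0.107 0.148 0 0 0"

```text
clock: 8.8
ee_pos: [0.3019, -0.225, 0.0193]
tool_rot: [[0.077, -0.997, -0.002], [-0.997, -0.077, 0.0], [-0.001, 0.002, -1.0]]
wrist_force: [-0.5, -0.3, -0.2]
grip_width: 0.0167
```

```bash
python3 tip.py
```

```text
[ 0.3019 -0.225   0.0193] tip [ 0.4272 -0.2154  0.0137] F [-0.46 -0.27 -0.22] to notch tool [ 0.0006 -0.0524 -0.0299] knife [ 0.9971  0.0766 -0.0017] 8.8
```

Call:
send_rows --pt "0 0 0.002 0 0 0" --pt "0 0 0.0025 0 0 0" --pt "0 0 0.0025 0 0 0" --pt "0 0 0.0025 0 0 0"

```text
clock: 9.13
ee_pos: [0.3021, -0.2251, 0.0171]
tool_rot: [[0.077, -0.997, -0.001], [-0.997, -0.077, 0.0], [-0.0, 0.001, -1.0]]
wrist_force: [-0.4, 0.2, -0.4]
grip_width: 0.0168
```

Call:
send_rows --pt "0 0 0 0 0 0" --pt "0 0 0 0 0 0" --pt "0 0 0 0 0 0" --pt "0 0 0 0 0 0" --pt "0 0 0 0 0 0" --grip 0.45

```text
clock: 9.55
ee_pos: [0.3021, -0.2252, 0.0171]
tool_rot: [[0.077, -0.997, -0.001], [-0.997, -0.077, 0.0], [-0.0, 0.001, -1.0]]
wrist_force: [0.4, 0.8, -0.0]
grip_width: 0.0385
```

Call:
send_rows --pt "0 0 -0.01 0 0 0" --pt "0 0 -0.03 0 0 0" --pt "0 0 -0.06 0 0 0" --pt "0 0 -0.1 0 0 0" --pt "0 0 -0.14 0 0 0" --pt "0 0 -0.18 0 0 0" --pt "0 0 -0.2 0 0 0" --pt "0 0 -0.2 0 0 0"

```text
clock: 10.22
ee_pos: [0.3042, -0.2265, 0.2221]
tool_rot: [[0.077, -0.997, 0.005], [-0.997, -0.077, -0.005], [0.005, -0.005, -1.0]]
wrist_force: [0.9, -0.9, 0.7]
grip_width: 0.0382
```

Call:
send_rows --pt "-0.01 -0.04 0 0 0 -0.12" --pt "-0.02 -0.08 0 0 0 -0.24" --pt "-0.03 -0.12 0 0 0 -0.36" --pt "-0.04 -0.16 0 0 0 -0.48" --pt "-0.051 -0.208 0 0 0 -0.6" --pt "-0.051 -0.208 0 0 0 -0.72" --pt "-0.051 -0.208 0 0 0 -0.84" --pt "-0.051 -0.208 0 0 0 -0.96" --pt "-0.051 -0.208 0 0 0 -1.08" --pt "-0.051 -0.208 0 0 0 -1.2" --pt "-0.051 -0.208 0 0 0 -1.32" --pt "-0.051 -0.208 0 0 0 -1.44" --pt "-0.051 -0.208 0 0 0 -1.56" --pt "-0.051 -0.208 0 0 0 -1.68" --pt "-0.051 -0.208 0 0 0 -1.8" --pt "-0.051 -0.208 0 0 0 -1.92" --pt "-0.051 -0.208 0 0 0 -2.04" --pt "-0.051 -0.208 0 0 0 -2.16" --pt "-0.051 -0.208 0 0 0 -2.28" --pt "-0.051 -0.208 0 0 0 -2.4"

```text
clock: 11.88
ee_pos: [0.5074, -0.1596, 0.2216]
tool_rot: [[0.612, 0.791, 0.004], [0.791, -0.612, -0.004], [-0.001, 0.006, -1.0]]
wrist_force: [0.3, 0.1, -0.5]
grip_width: 0.0389
```

```bash
python3 tip.py;python3 -c "
from plant import *;s=sense();print(s['joints'],s['tool_rot'])"
```

```text
[ 0.5074 -0.1596  0.2216] tip [ 0.4081 -0.0827  0.2155] F [ 0.25  0.12 -0.51] to notch tool [-0.0583  0.1346  0.1728] knife [-0.7907  0.6122 -0.0057] 11.8833
[-17.36875204   7.75366732  -4.22613286  77.73688059  -0.17504739
  20.3801993 ] [[ 0.61221095  0.7906853   0.00380732]
 [ 0.79069365 -0.61219627 -0.00439197]
 [-0.00114184  0.00569924 -0.99998311]]
```

Call:
send_rows --pt "0 0 0.02 0 0 -0.09" --pt "0 0 0.04 0 0 -0.09" --pt "0 0 0.04 0 0 -0.09" --pt "0 0 0.04 0 0 -0.09" --grip 0.5

```text
clock: 12.22
ee_pos: [0.5064, -0.1595, 0.1802]
tool_rot: [[0.539, 0.842, 0.0], [0.842, -0.539, -0.003], [-0.003, 0.002, -1.0]]
wrist_force: [0.1, -0.1, 1.0]
grip_width: 0.0427
```

Run:
```python
from h import *
s=sense();c=read_camera("wrist");T=wristT(c,s)
print(s["ee_pos"],s["tool_rot"],s["grip_width"])
np.savez("w6.npz",T=T,e=s["ee_pos"],Rt=s["tool_rot"],**{k:np.array(v) for k,v in c.items()})
a=np.radians(4.3);R=np.array([[np.cos(a),-np.sin(a),0],[np.sin(a),np.cos(a),0],[0,0,1]])
w=lambda p:R@np.array(p)+[.5786,-.2046,0]
d=np.array([.8,-.6,0]);l=np.array([-.067,.05,.082])
P=np.array([w(l),w(l-d*.014),w(l+d*.014),w([-.08,.06,.056]),w([.08,-.06,.056]),w([-.1,.0825,.04])])
Ti=np.linalg.inv(T);print(P[0])
print(cv2.projectPoints(P,cv2.Rodrigues(Ti[:3,:3])[0],Ti[:3,3],np.array(c["intrinsics"]),np.array(c["distortion"]))[0][:,0].round(1))
S=read_camera("top")
cv2.imwrite("pics/w6.png",np.vstack([c["img"][:,:,::-1],S["img"][60:260,:,::-1]]))
```

```text
[ 0.50642983 -0.15946863  0.18015303] [[ 5.39109146e-01  8.42235830e-01  3.69663923e-04]
 [ 8.42231860e-01 -5.39105139e-01 -3.33813567e-03]
 [-2.61220975e-03  2.11096220e-03 -9.99994360e-01]] 0.04273523608231115
[ 0.50803966 -0.15976432  0.082     ]
[[324.7 205.8]
 [324.7 186.2]
 [324.7 224.7]
 [324.9 174.4]
 [324.7 388. ]
 [332.6 132.4]]
```

View pics/w6.png

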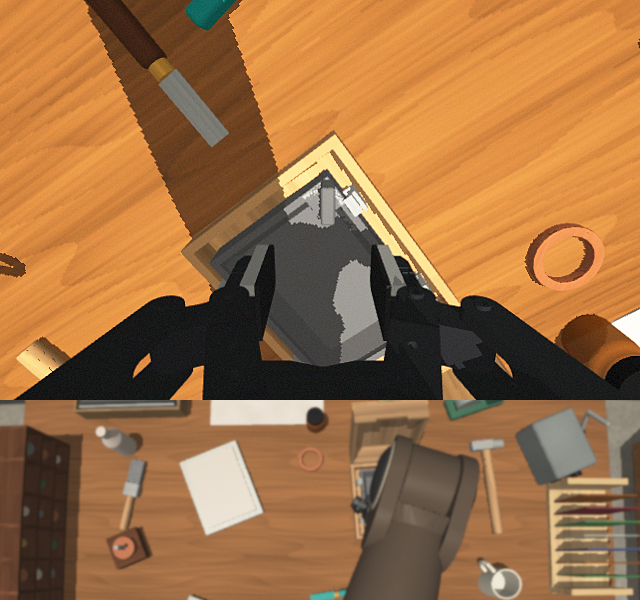

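The lug is at about (327,205) px in the wrist view, against a predicted (324.7,205.8). That puts it 2 mm to tool +x, and the base corner is off by the same amount, so the estimate is consistent. The knife lies flat on the table. Descending onto the lug.

Call:
send_rows --pt "0.002 0.002 0.03 0 0 0" --pt "0.002 0.002 0.06 0 0 0" --pt "0.002 0.002 0.08 0 0 0" --pt "0.002 0.002 0.095 0 0 0" --pt "0.002 0.002 0.104 0 0 0" --pt "0.002 0.002 0.106 0 0 0" --pt "0.002 0.002 0.106 0 0 0" --pt "0.002 0.002 0.106 0 0 0"

```text
clock: 12.98
ee_pos: [0.5118, -0.16, 0.0776]
tool_rot: [[0.539, 0.842, 0.006], [0.842, -0.539, -0.005], [-0.001, 0.008, -1.0]]
wrist_force: [0.5, 0.4, 0.8]
grip_width: 0.0429
```

Run:
```python
from h import *
s=sense();R=s["tool_rot"];e=s["ee_pos"]
W=dict(np.load("w6.npz"));L=plane(W,[(327.3,205)],.082,W["T"])[0]
print(e,R[:,2],s["wrist_force"],"lug",L,"lug in tool",R.T@(L-e))
```

```text
[ 0.51175697 -0.16000308  0.07762226] [ 0.0060086  -0.00510421 -0.99996892] [0.45966118 0.436521   0.760683  ] lug [ 0.50853671 -0.15795375  0.082     ] lug in tool [-1.44099440e-05 -3.78272376e-03 -4.40741619e-03]
```

Call:
send_rows --pt "0 -0.003 0.003 0.008 0 0" --pt "0 -0.003 0.005 0.008 0 0" --pt "0 -0.003 0.005 0.008 0 0" --pt "0 -0.003 0.005 0.008 0 0"

```text
clock: 13.32
ee_pos: [0.5094, -0.1584, 0.0728]
tool_rot: [[0.539, 0.842, -0.0], [0.842, -0.539, -0.001], [-0.001, 0.0, -1.0]]
wrist_force: [-0.3, -0.3, -1.0]
grip_width: 0.0427
```

Call:
send_rows --pt "0 0 0 0 0 0" --pt "0 0 0 0 0 0" --pt "0 0 0 0 0 0" --pt "0 0 0 0 0 0" --pt "0 0 0 0 0 0" --pt "0 0 0 0 0 0" --pt "0 0 0 0 0 0" --pt "0 0 0 0 0 0" --grip 0

```text
clock: 13.98
ee_pos: [0.5097, -0.1582, 0.0731]
tool_rot: [[0.539, 0.842, 0.0], [0.842, -0.539, -0.0], [-0.0, 0.0, -1.0]]
wrist_force: [-0.1, 3.3, 3.9]
grip_width: 0.009
```

Gripped (9 mm opening). Peel by turning about the far corner.

Call:
send_rows --pt "0 0.0003 -0.0018 0.01 0 0" --pt "0 0.0006 -0.0037 0.02 0 0" --pt "0 0.0009 -0.0055 0.03 0 0" --pt "0 0.0012 -0.0073 0.04 0 0" --pt "0 0.0015 -0.0091 0.05 0 0" --pt "0 0.0019 -0.011 0.06 0 0" --pt "0 0.0023 -0.0128 0.07 0 0" --pt "0 0.0028 -0.0146 0.08 0 0" --pt "0 0.0028 -0.0146 0.08 0 0" --pt "0 0.0028 -0.0146 0.08 0 0" --pt "0 0.0028 -0.0146 0.08 0 0"

```text
clock: 14.9
ee_pos: [0.512, -0.1598, 0.0877]
tool_rot: [[0.539, 0.84, -0.067], [0.842, -0.537, 0.042], [-0.0, -0.079, -0.997]]
wrist_force: [-0.4, -0.8, -2.3]
grip_width: 0.0089
```

Run:
```python
from h import *
s=sense();print(s["ee_pos"],s["tool_rot"],s["wrist_force"],s["torque"],s["grip_width"])
c=read_camera("wrist");S=read_camera("side")
cv2.imwrite("pics/w7.png",np.hstack([c["img"][60:360,120:520,::-1],cv2.resize(S["img"][120:220,270:390,::-1],None,fx=3,fy=3,interpolation=cv2.INTER_CUBIC)]))
```

```text
[ 0.51195613 -0.1597756   0.0877089 ] [[ 5.38901219e-01  8.39692771e-01 -6.70934133e-02]
 [ 8.42368850e-01 -5.37231042e-01  4.23972717e-02]
 [-4.43981743e-04 -7.93653427e-02 -9.96845497e-01]] [-0.44241131 -0.78858476 -2.29427586] [-0.01821069  0.22483132 -0.00302606] 0.008865471681664372
```

View pics/w7.png

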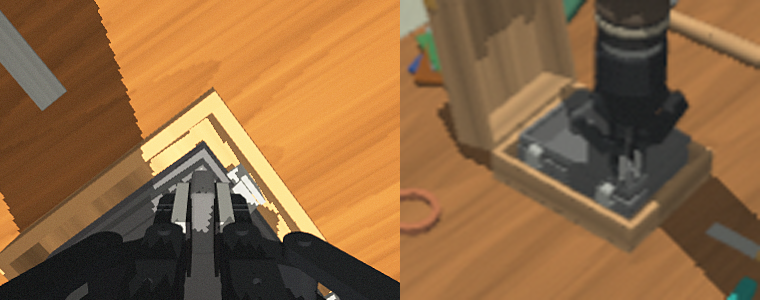

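The wrist view shows the lug held at (203,200) in the crop, the near corner off the stack, and the two clips in view swung clear. Continue turning to about 0.22 rad so that the last clip releases too.

Call:
send_rows --pt "0 0.0006 -0.0037 0.02 0 0" --pt "0 0.0012 -0.0073 0.04 0 0" --pt "0 0.0019 -0.011 0.06 0 0" --pt "0 0.0028 -0.0146 0.08 0 0" --pt "0 0.0036 -0.0182 0.1 0 0" --pt "0 0.0045 -0.0218 0.12 0 0" --pt "0 0.0056 -0.0254 0.14 0 0" --pt "0 0.0056 -0.0254 0.14 0 0" --pt "0 0.0056 -0.0254 0.14 0 0"

```text
clock: 15.75
ee_pos: [0.5187, -0.1637, 0.1125]
tool_rot: [[0.539, 0.822, -0.183], [0.843, -0.526, 0.117], [0.0, -0.217, -0.976]]
wrist_force: [0.5, 2.2, -1.7]
grip_width: 0.0085
```

Call:
send_rows --pt "0 -0.001 -0.005 0 0 0" --pt "0 -0.0022 -0.01 0 0 0" --pt "0 -0.0035 -0.016 0 0 0" --pt "0 -0.005 -0.023 0 0 0" --pt "0 -0.007 -0.032 0 0 0" --pt "0 -0.01 -0.044 0 0 0" --pt "0 -0.013 -0.058 -0.03 0 0" --pt "0 -0.016 -0.072 -0.07 0 0" --pt "0 -0.019 -0.086 -0.11 0 0" --pt "0 -0.022 -0.1 -0.15 0 0" --pt "0 -0.026 -0.115 -0.19 0 0" --pt "0 -0.029 -0.13 -0.22 0 0" --pt "0 -0.029 -0.13 -0.22 0 0" --pt "0 -0.029 -0.13 -0.22 0 0"

```text
clock: 16.92
ee_pos: [0.5188, -0.1637, 0.2474]
tool_rot: [[0.539, 0.843, 0.004], [0.843, -0.539, -0.001], [0.001, 0.004, -1.0]]
wrist_force: [-0.4, -0.2, -2.0]
grip_width: 0.0083
```

Run:
```python
from h import *
s=sense();print(s["ee_pos"],s["tool_rot"],s["wrist_force"],s["torque"],s["joints"])
S=read_camera("side");T=read_camera("top");c=read_camera("wrist")
np.savez("v8.npz",s=S["img"],t=T["img"],w=c["img"])
```

```text
[ 0.51881826 -0.16372275  0.2473548 ] [[ 5.38566916e-01  8.42573847e-01  3.87155557e-03]
 [ 8.42582208e-01 -5.38566063e-01 -1.34859686e-03]
 [ 9.48796000e-04  3.98841349e-03 -9.99991596e-01]] [-0.43926702 -0.16051419 -2.0452592 ] [0.04121654 0.11492451 0.05114306] [-1.75104278e+01  9.10609024e+00  5.73576344e-01  8.12326919e+01
 -6.94623369e-03  1.50758186e+01]
```

Force and moment match the tray alone (0.12 N m; the stack would add about 9 N). Carry it to the pad, pulling back from the lid first.

Call:
send_rows --pt "0.003 -0.015 0 0 0 0" --pt "0.009 -0.041 0 0 0 0" --pt "0.025 -0.063 0 0 0 0" --pt "0.0405 -0.085 0 0 0 0" --pt "0.061 -0.099 0 0 0 0" --pt "0.0826 -0.112 0 0 0 0" --pt "0.104 -0.126 0 0 0 -0.05" --pt "0.125 -0.139 0 0 0 -0.12" --pt "0.148 -0.148 0 0 0 -0.19" --pt "0.172 -0.158 0 0 0 -0.26" --pt "0.198 -0.163 0 0 0 -0.33" --pt "0.225 -0.168 0 0 0 -0.4" --pt "0.252 -0.173 0.01 0 0 -0.47" --pt "0.278 -0.178 0.02 0 0 -0.54" --pt "0.3 -0.183 0.03 0 0 -0.6" --pt "0.319 -0.188 0.04 0 0 -0.65" --pt "0.332 -0.195 0.05 0 0 -0.68" --pt "0.34 -0.2 0.058 0 0 -0.7" --pt "0.34 -0.2 0.064 0 0 -0.7" --pt "0.34 -0.2 0.066 0 0 -0.7"

```text
clock: 18.73
ee_pos: [0.5321, 0.2301, 0.1768]
tool_rot: [[-0.13, 0.991, -0.004], [0.991, 0.13, -0.001], [-0.001, -0.004, -1.0]]
wrist_force: [-0.2, -0.8, -0.9]
grip_width: 0.0091
```

Call:
send_rows --pt "0 0 0 0 0 0" --pt "0 0 0 0 0 0" --pt "0 0 0 0 0 0" --pt "0 0 0 0 0 0" --pt "0 0 0 0 0 0" --pt "0 0 0 0 0 0"

```text
clock: 19.23
ee_pos: [0.5324, 0.2298, 0.1773]
tool_rot: [[-0.13, 0.992, -0.003], [0.992, 0.13, -0.001], [-0.001, -0.003, -1.0]]
wrist_force: [-0.1, -0.1, -1.7]
grip_width: 0.0086
```

Run:
```python
from h import *
s=sense();R=s["tool_rot"];e=s["ee_pos"]
mid=e+R@[0,.0836,.030];print(s["clock"],e,R,s["wrist_force"],s["torque"],s["grip_width"],"mid",mid,mid-[.6162,.2406,0])
S=read_camera("side");T=read_camera("top");c=read_camera("wrist")
P=np.array([e+R@[0+a*(.6*.0),.0,0] for a in [1]]+[mid]+[mid+R@np.array([sx*.8*.08*0,0,0]) for sx in [1]])
tx=R@np.array([0.6*1,.8,0]);ty=R@np.array([.8,-.6,0]) # tray axes in tool: x=(.6?,.8), y
# lug diagonal = tool y = .8*trayx-.6*trayy ; rim corners at z mid+.014
for sg in (1,-1):
    tx=R@np.array([.6*sg,.8,0]);ty=R@np.array([.8*sg,-.6,0])
    cor=np.array([mid+a*.08*tx+b*.06*ty+[0,0,.014] for a,b in((1,1),(1,-1),(-1,-1),(-1,1))])
    for n,q in (("side",S),("top",T)):
        print(sg,n,cv2.projectPoints(cor,cv2.Rodrigues(np.array(q["R"]))[0],np.array(q["t"]),np.array(q["intrinsics"]),np.array(q["distortion"]))[0][:,0].round().tolist())
a=np.vstack([S["img"][80:320,140:460],]);a=cv2.resize(a,(480,360))
b=cv2.resize(T["img"][60:300,130:450],(320,240));w=c["img"][:,:,:];w=cv2.resize(w,(320,200))
r=np.vstack([b,w]);a=np.pad(a,((0,80),(0,0),(0,0)))
cv2.imwrite("pics/fin.png",np.hstack([a,r])[:,:,::-1])
```

```text
19.2333 [0.53236312 0.22980646 0.17726611] [[-1.29777886e-01  9.91538523e-01 -3.00944487e-03]
 [ 9.91542927e-01  1.29775527e-01 -9.67249892e-04]
 [-5.68513235e-04 -3.10952142e-03 -9.99995004e-01]] [-0.13401119 -0.14538299 -1.68773417] [-0.00494689  0.07757143 -0.01102971] 0.008607782875368192 mid [0.61516545 0.24062668 0.14700631] [-1.03454688e-03  2.66794585e-05  1.47006308e-01]
1 side [[193.0, 227.0], [200.0, 196.0], [255.0, 195.0], [252.0, 226.0]]
1 top [[164.0, 131.0], [200.0, 96.0], [246.0, 143.0], [209.0, 178.0]]
-1 side [[241.0, 187.0], [200.0, 196.0], [208.0, 237.0], [252.0, 226.0]]
-1 top [[243.0, 120.0], [200.0, 96.0], [167.0, 154.0], [209.0, 178.0]]
```

View pics/fin.png

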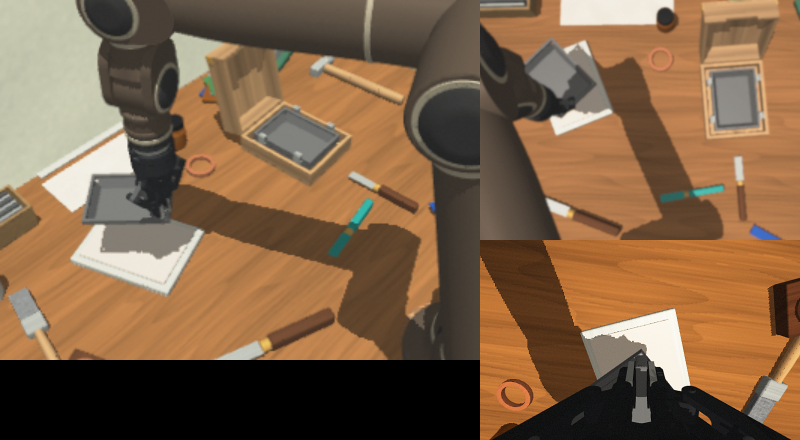

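The tray hangs level over the pad. Its rim corners in the side view are at about (200,197), (195,225) and (255,227) px, against (200,196), (193,227) and (252,226) for a level tray. The stack, foil roll, jar and knife look in place and the lid is open. Handing in.

```bash
python3 -c "
from plant import *
print(job_done());s=sense();print(s['clock'],s['ee_pos'],s['grip_width'],s['wrist_force'])"
```

```text
the job is handed in; nothing more can be done
None
the job is handed in; nothing more can be done
```

I handed the job in at about 19 s of robot time. No verdict comes back, so the results below are from my own last checks.

- **Lid and knife:** I picked up the smaller brown knife, pushed its blade 15 mm into the notch and lifted along the lid's arc until the lid swung open. I then laid the knife flat on the table in front of the case.
- **Tray:** I gripped the lug and turned the tray about its far corner to about 0.22 rad to peel it off its clips. I then lifted it, levelled it and carried it over the pad.

**Last checks**
- **Position:** the arm pose puts the tray's middle about 1 mm from the pad's middle, at about 0.147 m. The tray's corners in the side picture fit a level tray to within 3 px.
- **Grip:** the opening was 8.6 mm on the 10 mm lug. The wrist moment of 0.08 N m matches the tray's weight alone.
- **Scene:** in the last pictures the lid is open, the knife is on the table, and the stack, foil roll and jar look in place. I did not measure the stack's shift, the lid's angle or the bystanders' positions in numbers.

**Disagreements:** the vertical wrist force read −1.7 N where a 100 g tray should give about −1 N; this reading wandered by about 1 N throughout. The lug was about 2 mm from where I had predicted it, and I corrected for that before gripping.

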